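Push an instrument module into its bench nest and close the jaw on it

TASK

Push the black instrument module along the mat until it sits square and flush against both the long rail and the end stop of the aluminium nest, and slide the yellow jaw along the rail up against it so that the module cannot shift. Do it all by pushing with the fingers: do not lift or tip the module or grip the jaw (keep the fingers off its black inner pad), and leave the bottle, reel and screwdriver where they are.

Things in the scene. Friction and masses are not known exactly. Their poses are not given: they have to be found in the camera images.
- module: Black metal housing with a grey and green top, to the touch a plain closed box: 100 mm along its x, 150 mm along its y, 42 mm high, 0.4 to 0.8 kg, loose. Origin: centre of its underside. Its +x side belongs on the rail, its +y side on the end stop. It starts 45 to 95 mm off the rail, turned up to 0.3 rad, free to be pushed straight in. Seated, its origin is at x -50, y -75 mm in the nest's frame.
- nest: Aluminium L-shaped stop fixed to the mat beyond the module, yaw up to 0.2 rad. Origin: inner corner of the L at mat level, z up. The long rail (20 mm thick, 30 mm high) runs along its y from +30 to -330 mm; inner face at x = 0, facing -x. The end stop (30 mm thick, 30 mm high) reaches to x = -75 mm; inner face at y = 0, facing -y. Bare mat inside.
- jaw (a joint): Slide of the yellow jaw along the rail, in m: the face of its pad is at y = -0.30 + value in the nest's frame, so it grows towards the end stop. Range 0 to 0.17, starts at 0.02 to 0.07, reads 0.15 when closed on a seated module. It stays where it is left; it takes about 2 N to slide, plus what the module takes if pushed along by it.
- jaw_back (a point): Middle of the jaw's flat yellow back face (facing the nest's -y, away from the end stop), 22 mm above the mat. Push here towards the nest's +y. The jaw is 75 mm wide along the nest's x (37.5 mm to either side), 45 mm high, 34 mm thick along y with its pad; a part of it also rests over the rail.
- jaw_pad (a point): Point on the face of the black rubber pad, 4 mm thick, which covers the jaw's whole inner face (facing the nest's +y) where it meets the module: middle of its width, 22 mm above the mat. Not to be touched by the fingers.
- flux_bottle: White upright bottle with a red cap, 40 mm across, 85 mm high, origin at the centre of its underside. Bystander.
- wire_reel: Blue flanged reel standing on its flat side, 56 mm across, 40 mm high, origin at the centre of its underside. Bystander.
- screwdriver: Screwdriver with a red handle, 160 mm long, lying on the mat beyond the rail, roughly along it. Bystander.
Mind the look-alikes: they are no part of the job. Of the things that look like the module, the smallest one is meant.

How it is judged:
At the end, for the whole second after the job is handed in: The module lies flat and at rest, within 3 mm of touching both the rail and the end stop and within 0.025 rad of square to the nest, and the jaw is closed on it (within 3 mm of its closed reading, 0.15) (x of module in the frame of nest between -0.053 and -0.047 m and y of module in the frame of nest between -0.078 and -0.072 m and angle between the x axis of module and the x axis of nest, either way round below 0.025 rad and value of joint jaw above 0.147 m and height (world z) of module below 0.004 m and angle between module's own z axis and vertical below 0.03 rad and linear speed of module below 0.01 m/s and velocity of joint jaw between -0.005 and 0.005 m/s).
It fails at once if the module is lifted off the mat (more than 10 mm) or tipped (more than 0.15 rad) (height (world z) of module above 0.01 m or angle between module's own z axis and vertical above 0.15 rad).
It fails at once if the jaw is gripped: the fingers press on its inner pad with more than 2 N (contact force between the fingers and jaw_c2 above 2 N or contact force between the fingers and jaw_c3 above 2 N).
It fails at once if the bottle, reel or screwdriver is moved more than 20 mm, or the bottle or reel is tipped over (distance of any of flux_bottle, wire_reel, screwdriver from where it was at the start of the episode above 0.02 m or angle between any of flux_bottle, wire_reel's own z axis and vertical above 0.5 rad).
It also fails if it takes over 51 s, if anything falls off the work surface, if the arm or the gripper's body presses on something with over 40 N, if the wrist force passes 120 N, or if a joint passes its speed limit or range.

ROBOT

A 7-joint arm with a two-finger parallel gripper is mounted at the origin on the work surface. World frame = base frame: x ahead of the robot, y to its left, z up, the work surface at z = 0. Lengths are in m, angles in rad, forces in N, time in s.
With the tool pointing down it reaches from about 0.35 to 0.775 m from the base axis. Payload 3.1 kg.
Tool frame: the origin (TCP) lies between the finger pads; the fingertips stand 25 mm ahead of it and the grasp point (between the pads) lies 6 mm ahead of it (r.nose_length is the distance from the TCP to the fingertips, in m); z points along the fingers, y is the line along which they close (so a half turn about z gives the same grasp; the last joint's range is limited). The gripper opens to 85 mm and grips with 20 to 120 N. Pads are 22 mm wide; open, the fingers measure 114 mm over their backs; the gripper's body (76 mm by 85 mm) begins 54 mm behind the grasp point. The pads swing forward as they close: fully open they stand 13 mm farther back than shut.
Start: joints at [-1.239, 0.311, 0.014, 1.512, -0.004, 1.319, -0.027], TCP at [0.201, 0.512, 0.256] pointing down, gripper open.
Joint ranges: [-2.7, 2.7], [-0.3, 1.91], [-1.27, 1.3], [0.12, 2.57], [-1.44, 4.58], [0.2, 2.03], [-3.05, 3.05]. Speed limits (rad/s): [2.79, 2.79, 3.14, 3.14, 3.14, 3.14, 3.14].

INTERFACE

Orientations are given as a unit quaternion [x, y, z, w].
In Python, from workcell import r, imaging, workorder gives the robot as it stands. The module is installed in compiled form; this text tells all that it offers.
- The arm moves only by the tool carry_out, never from a script. Its argument "plan" is a list of rows, each a list of 6 numbers: the shift along the tool's x, y, z each as a share of 0.1 m, from -1 to 1, then the turn, a rotation vector about the tool's x, y, z each as a share of 45 degrees, from -1 to 1. In form: [[x, y, z, rx, ry, rz], ...]. A call has 1 to 12 rows; each row is the pose to reach, as a shift and turn from the pose commanded when the call began, along the tool's axes at that moment; what a row does not reach only later rows make up. A row lasts 1/8 s, in which the tool goes at most 62.5 mm and 10.7 degrees, less where a joint would pass 70% of its speed; a pose out of reach is approached as far as the arm can. A call with a number of a shift or a turn outside -1 to 1 is refused whole. A call with a gripper value outside its range is refused whole. "fingers" is the opening, from -1 (shut) to 1 (fully open), set as the call begins (left out, the last holds). The fingers move at their own pace and stop on an object; "force" is the grip in N (left out, the last holds). Time passes only in rows, so rows that repeat a pose let the fingers close. It gives the time, the measured TCP pose, the force, the opening and the grip force at its end, in the units of the state.
- r.observe(): the state, without advancing time (a new reading comes with each control period).
- imaging.grab_frame(name): name is "scene" or "top"; returns the picture (400x640x3 uint8, red, green, blue); there is no depth.
- imaging.get_calibration(name): a dict with "fx", "fy", "cx", "cy" (pixels), "R" (3x3) and "t" (3): a world point X has camera coordinates R X + t. Camera axes: x right, y down, z forward; pixel columns grow to the right and rows downward; lengths in m; the calibration is good to about 2 mm. A picture is of the moment at which its call begins. get_calibration takes no time and is no camera call.
- workorder.job_done(): hands the job in; it is judged then, once.
Trained networks look in the newest picture that a camera, given by its name, has taken for a name from the list of things; names that differ only in an ending like _2 or _b are one class to them, and where a whole thing is asked for, a point or a joint stands for the part that bears it (a point fixed in the world has none). Each returns a list of dicts, best first, with "confidence" (0 to 1); they miss things now and then, are a little off and sometimes report something else, mostly with a low value. They report only what shows in the picture. A call takes as long as a camera call. They do not tell look-alikes from the thing itself.
- imaging.regions_of(camera, thing): "mask" (400x640 bool, what is visible of it) and "bbox" ([left, top, right, bottom] in pixels, round what is visible of it).
- imaging.landmark_of(camera, thing): "xy" ([column, row] in pixels: a listed point, or the origin of a listed thing).
The state is a dict: "time": time; "joints": joint angles; "joint_vel": joint speeds; "effort": joint torques, N m; "eef_pos": TCP position; "orientation": TCP orientation; "wrist_force": force on the tool from outside, world axes, zero at the start; "ft_torque": the same for the moment, N m; "opening": finger opening in m; "finger_force": force on a finger pad.
Only numpy, scipy, OpenCV 4.12 (cv2) and the standard library are available. Lean on these libraries where they do the work, as an engineer would, in place of code of your own. Each camera call takes 0.05 s, during which the arm holds its last target. There are 200 camera calls.

## Working session

There is one attempt and no reset: what is moved stays moved. The work goes in short steps, Python scripts to look and compute and a tool call to move; the robot and the scene stay as the last step left them, time stands still between calls to the robot, and variables do not carry over. Pictures are saved under pics/ and viewed, at most 10 in all, crops included, and the job is handed in when it is done.

Besides the shell and the picture viewer there is one more tool, called after ">>>" by a JSON object that holds its "method" and its "body", one argument or row to a line. carry_out: Moves the arm, as the interface text tells. Its arguments: {"type":"object","properties":{"plan":{"type":"array"},"fingers":{"type":"number"},"force":{"type":"number"}},"required":["plan"]}

```bash
mkdir -p pics
cat > h.py <<'E'
import numpy as np, cv2
from workcell import r, imaging, workorder
from scipy.spatial.transform import Rotation as Ro
def ray(cam,uv,z):
    c=imaging.get_calibration(cam);R=np.array(c["R"]);t=np.array(c["t"])
    d=R.T@np.array([(uv[0]-c["cx"])/c["fx"],(uv[1]-c["cy"])/c["fy"],1]);o=-R.T@t
    return o+d*(z-o[2])/d[2]
def proj(cam,X):
    c=imaging.get_calibration(cam);p=np.array(c["R"])@np.array(X)+np.array(c["t"])
    return np.array([c["fx"]*p[0]/p[2]+c["cx"],c["fy"]*p[1]/p[2]+c["cy"]])
E
python3 - <<'E'
from h import *
a=imaging.grab_frame("top");b=imaging.grab_frame("scene")
cv2.imwrite("pics/top.png",a[:,:,::-1]);cv2.imwrite("pics/scene.png",b[:,:,::-1])
for cam in("top","scene"):
    c=imaging.get_calibration(cam);print(cam,c["fx"],-np.array(c["R"]).T@np.array(c["t"]))
    for n in("module","nest","jaw","jaw_back","jaw_pad","flux_bottle","wire_reel","screwdriver"):
        print(n,[(np.round(d["xy"]).tolist(),round(d["confidence"],2),ray(cam,d["xy"],0.022 if "jaw_" in n else 0).round(3).tolist()) for d in imaging.landmark_of(cam,n)][:4])
s=r.observe();print(s["time"],s["eef_pos"],s["orientation"],r.nose_length)
E
```

```text
top 379.0672880488525 [0.35967144 0.10124601 1.01582649]
module [([300.0, 195.0], 0.9, [0.504, 0.136, 0.0]), ([199.0, 122.0], 0.6, [0.714, 0.412, 0.0]), ([260.0, 294.0], 0.57, [0.247, 0.243, 0.0])]
nest [([262.0, 150.0], 0.9, [0.632, 0.237, 0.0]), ([363.0, 161.0], 0.21, [0.592, -0.038, 0.0])]Traceback (most recent call last):
  File "<stdin>", line 7, in <module>
ValueError: it knows: flux_bottle, jaw_back, jaw_pad, module, nest, screwdriver, wire_reel
```

View pics/top.png

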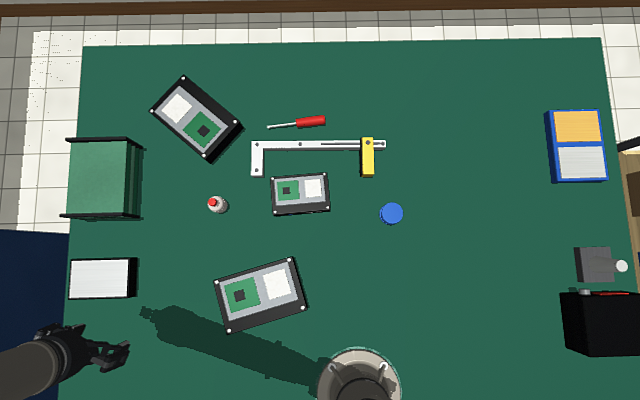

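View pics/scene.png

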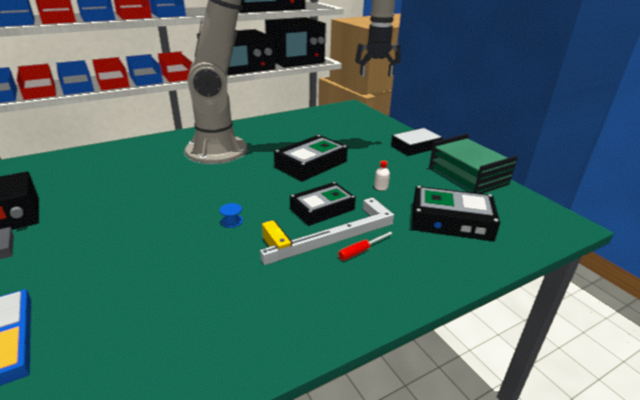

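The picture shows three things that could be the module, at top pixels (300,195), (197,120) and (260,295). The one at (300,195) is smallest and lies in front of the nest, whose corner is near (262,150). The jaw is at (368,157), the bottle at (217,204), the reel at (391,213) and the screwdriver at (310,122). Next I'll fit poses from the masks and check a close crop.

```bash
cat >> h.py <<'E'
from scipy.optimize import minimize
def boxpts(b): return np.array([[x,y,z] for x in b[0:2] for y in b[2:4] for z in b[4:6]])
def sil(cam,boxes,p,S=4):
    c,s=np.cos(p[2]),np.sin(p[2]);m=np.zeros((400*S,640*S),np.uint8)
    for b in boxes:
        P=boxpts(b);W=np.c_[p[0]+c*P[:,0]-s*P[:,1],p[1]+s*P[:,0]+c*P[:,1],P[:,2]]
        q=np.array([(proj(cam,w)+.5)*S*16 for w in W]);cv2.fillConvexPoly(m,cv2.convexHull(q.round().astype(np.int32)),255,shift=4)
    return cv2.resize(m,(640,400),interpolation=cv2.INTER_AREA)/255.
def fit(masks,boxes,p0):
    def f(p): return sum(np.abs(sil(c,boxes,p)-m).sum()/m.sum() for c,m in masks.items())
    best=minimize(f,p0,method="Nelder-Mead",options=dict(initial_simplex=np.array([p0]+[np.array(p0)+d for d in np.diag([.015,.015,.08])]),xatol=1e-4,fatol=1e-4))
    return best.x,best.fun
MOD=[[-.05,.05,-.075,.075,0,.042]]
NEST=[[0,.02,-.33,.03,0,.03],[-.075,0,0,.03,0,.03]]
def mask(cam,n,near):
    L=imaging.regions_of(cam,n)
    return min(L,key=lambda d:np.hypot((d["bbox"][0]+d["bbox"][2])/2-near[0],(d["bbox"][1]+d["bbox"][3])/2-near[1]))["mask"].astype(float)
def tonest(n,X):
    d=np.array(X)[:2]-n[:2];c,s=np.cos(n[2]),np.sin(n[2]);return np.array([c*d[0]+s*d[1],-s*d[0]+c*d[1]])
def toworld(n,v):
    c,s=np.cos(n[2]),np.sin(n[2]);return np.array([n[0]+c*v[0]-s*v[1],n[1]+s*v[0]+c*v[1]])
E
python3 - <<'E'
from h import *
a=imaging.grab_frame("top");b=imaging.grab_frame("scene")
mt=mask("top","module",(300,195));ms=mask("scene","module",(322,202))
for mm in({"top":mt},{"scene":ms},{"top":mt,"scene":ms}): print("mod",fit(mm,MOD,[.504,.136,.05]))
nt=mask("top","nest",(318,158));ns=mask("scene","nest",(327,232))
for mm in({"top":nt},{"scene":ns},{"top":nt,"scene":ns}):
    x,f=fit(mm,NEST,[.632,.237,0]);print("nest",x,f)
for cam in("top","scene"):
    for n in("jaw_back","jaw_pad","flux_bottle","wire_reel","screwdriver"):
        for d in imaging.landmark_of(cam,n)[:1]:
            X=ray(cam,d["xy"],.022 if "jaw" in n else 0);print(cam,n,d["xy"],round(d["confidence"],2),X[:2].round(3),"nest",tonest(x,X).round(4))
s=r.observe();print(s["time"],s["eef_pos"],s["orientation"],r.nose_length)
im=a.copy();im[:,:,0]=np.where(nt+mt>0.5,np.maximum(im[:,:,0],150),im[:,:,0])
cv2.imwrite("pics/crop.png",cv2.resize(im[110:240,200:420],None,fx=3.5,fy=3.5,interpolation=cv2.INTER_CUBIC)[:,:,::-1])
E
```

```text
mod (array([0.50337747, 0.1333706 , 0.06535928]), np.float64(0.0568502446515947))
mod (array([0.50506021, 0.13612112, 0.06891027]), np.float64(0.02977195005969364))
mod (array([0.50399869, 0.13483204, 0.06425891]), np.float64(0.09527626871238326))
nest [ 0.62971632  0.23188869 -0.0130395 ] 0.3150749350835224
nest [ 0.63192018  0.23371915 -0.02253923] 0.2386212436557491Traceback (most recent call last):
  File "<stdin>", line 7, in <module>
  File "h.py", line 21, in fit
    best=minimize(f,p0,method="Nelder-Mead",options=dict(initial_simplex=np.array([p0]+[np.array(p0)+d for d in np.diag([.015,.015,.08])]),xatol=1e-4,fatol=1e-4))
    res = _minimize_neldermead(fun, x0, args, callback, bounds=bounds,
                               **options)
    fxc = func(xc)
    fx = function(np.copy(x), *(wrapper_args + args))
  File "h.py", line 20, in f
    def f(p): return sum(np.abs(sil(c,boxes,p)-m).sum()/m.sum() for c,m in masks.items())
                     ~~~^^^^^^^^^^^^^^^^^^^^^^^^^^^^^^^^^^^^^^^^^^^^^^^^^^^^^^^^^^^^^^^^^
  File "h.py", line 20, in <genexpr>
    def f(p): return sum(np.abs(sil(c,boxes,p)-m).sum()/m.sum() for c,m in masks.items())
                                ~~~^^^^^^^^^^^
  File "h.py", line 17, in sil
    q=np.array([(proj(cam,w)+.5)*S*16 for w in W]);cv2.fillConvexPoly(m,cv2.convexHull(q.round().astype(np.int32)),255,shift=4)
                 ~~~~^^^^^^^
  File "h.py", line 9, in proj
    c=imaging.get_calibration(cam);p=np.array(c["R"])@np.array(X)+np.array(c["t"])
ValueError: time passes only in moves, steps and waits
```

```bash
sed -i '/^def ray/i CAL={}\ndef cal(c):\n    if c not in CAL: CAL[c]=imaging.get_calibration(c)\n    return CAL[c]' h.py
sed -i 's/c=imaging.get_calibration(cam);/c=cal(cam);/; s/def fit(masks,boxes,p0):/def fit(masks,boxes,p0,ign={}):/; s/np.abs(sil(c,boxes,p)-m).sum()/(np.abs(sil(c,boxes,p)-m)*(1-ign.get(c,0))).sum()/' h.py
python3 - <<'E'
from h import *
a=imaging.grab_frame("top");b=imaging.grab_frame("scene")
mt=mask("top","module",(300,195));ms=mask("scene","module",(322,202))
print("mod",fit({"top":mt,"scene":ms},MOD,[.504,.136,.05]))
nt=mask("top","nest",(318,158));ns=mask("scene","nest",(327,232))
ig={"top":mask("top","jaw_back",(368,157)),"scene":mask("scene","jaw_back",(275,236))}
print([v.sum() for v in ig.values()])
for k in ig:ig[k]=cv2.dilate(ig[k],np.ones((7,7)))
for mm in({"top":nt},{"scene":ns},{"top":nt,"scene":ns}):
    x,f=fit(mm,NEST,[.632,.237,0],ig);print("nest",x,f)
for cam in("top","scene"):
    for n in("jaw_back","jaw_pad","flux_bottle","wire_reel","screwdriver"):
        for d in imaging.landmark_of(cam,n)[:1]:
            X=ray(cam,d["xy"],.022 if "jaw" in n else 0);print(cam,n,d["xy"],round(d["confidence"],2),X[:2].round(3),"nest",tonest(x,X).round(4))
s=r.observe();print(s["time"],s["eef_pos"],s["orientation"],r.nose_length)
im=a.copy()
for m,p in((MOD,fit({"top":mt,"scene":ms},MOD,[.504,.136,.05])[0]),(NEST,x)):
    k=sil("top",m,p);im[(k>.5)&(cv2.erode(k,np.ones((3,3)))<.5)]=(255,0,255)
cv2.imwrite("pics/crop.png",cv2.resize(im[110:240,200:420],None,fx=3.5,fy=3.5,interpolation=cv2.INTER_NEAREST)[:,:,::-1])
E
```

```text
mod (array([0.5035175 , 0.13518847, 0.0671062 ]), np.float64(0.06108464655261976))
[np.float64(567.0), np.float64(512.0)]
nest [ 0.62952479  0.23388626 -0.0090539 ] 0.05982792725317355
nest [ 0.63102431  0.23380702 -0.01574493] 0.03797527408444133
nest [ 0.62976236  0.23370902 -0.01048046] 0.10249586682252321
top jaw_back [374.3, 161.3] 0.89 [ 0.587 -0.066] nest [-0.0397 -0.3005]
top jaw_pad [360.1, 159.7] 0.59 [ 0.592 -0.028] nest [-0.0348 -0.2624]
top flux_bottle [221.0, 203.0] 0.72 [0.487 0.348] nest [-0.1442  0.113 ]
top wire_reel [388.3, 214.4] 0.67 [ 0.445 -0.101] nest [-0.1814 -0.3365]
top screwdriver [296.6, 126.5] 0.8 [0.696 0.142] nest [ 0.067  -0.0914]
scene jaw_back [269.5, 241.7] 0.63 [ 0.6   -0.062] nest [-0.0263 -0.2963]
scene jaw_pad [278.8, 236.3] 0.97 [ 0.591 -0.034] nest [-0.0356 -0.2683]
scene flux_bottle [380.7, 188.3] 0.85 [0.489 0.346] nest [-0.1421  0.1104]
scene wire_reel [232.3, 221.7] 0.64 [ 0.451 -0.102] nest [-0.1756 -0.3376]
scene screwdriver [382.4, 183.2] 0.65 [0.466 0.369] nest [-0.1651  0.1335]
1.4 [0.20081206 0.51206603 0.25631883] [1.85744084e-01 9.82598155e-01 1.93113244e-05 3.52205387e-05] 0.025
```

View pics/crop.png

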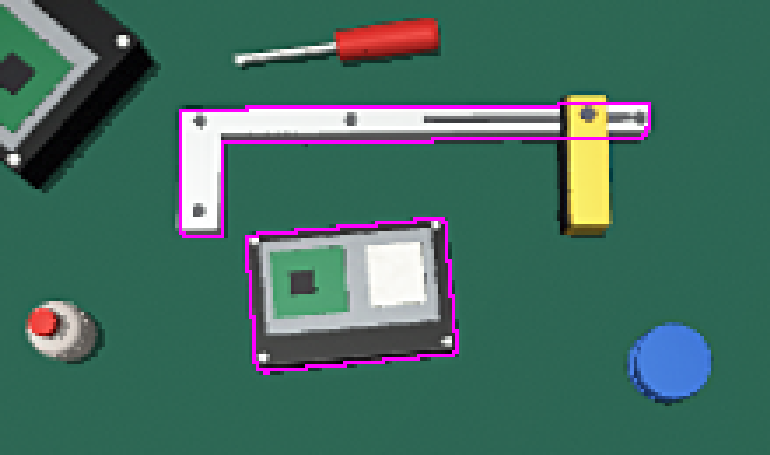

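The magenta outlines match the module (crop 250–455, 220–370) and the nest, and I'm taking the smallest box, at top pixel (300,195). Poses: nest (0.630, 0.234, −0.010) and module (0.5035, 0.135, 0.067). I'll travel there in steps with the fingers open, so that two contacts square the module as it's pushed.

>>> {"method": "carry_out", "body": {
  "plan": [
    [-0.43,-0.34,0,0,0,0],
    [-0.86,-0.68,0,0,0,0],
    [-0.86,-0.68,0,0,0,0]
  ],
  "fingers": 1
}}

```text
time: 1.78
eef_pos: [0.2599, 0.413, 0.2566]
orientation: [0.19, 0.982, -0.001, 0.001]
wrist_force: [0.3, 0.8, 0.5]
opening: 0.0854
finger_force: 0.0
```

>>> {"method": "carry_out", "body": {
  "plan": [
    [-0.43,-0.34,0,0,0,0],
    [-0.86,-0.68,0,0,0,0],
    [-0.86,-0.68,0,0,0,0]
  ]
}}

```text
time: 2.15
eef_pos: [0.3141, 0.3192, 0.2567]
orientation: [0.19, 0.982, -0.0, 0.001]
wrist_force: [-0.8, 1.3, -0.1]
opening: 0.0853
finger_force: 0.0
```

>>> {"method": "carry_out", "body": {
  "plan": [
    [-0.43,-0.34,0,0,0,0],
    [-0.86,-0.68,0,0,0,0],
    [-0.86,-0.68,0,0,0,0]
  ]
}}

```text
time: 2.52
eef_pos: [0.3687, 0.2251, 0.2567]
orientation: [0.19, 0.982, -0.0, 0.001]
wrist_force: [-0.3, 0.8, 0.3]
opening: 0.0853
finger_force: 0.0
```

>>> {"method": "carry_out", "body": {
  "plan": [
    [-0.43,-0.34,0,0,0,-0.15],
    [-0.86,-0.68,0,0,0,-0.3],
    [-0.86,-0.68,0.5,0,0,-0.46],
    [-0.86,-0.68,0.9,0,0,-0.46],
    [-0.86,-0.68,0.9,0,0,-0.46]
  ]
}}

```text
time: 3.15
eef_pos: [0.4189, 0.1345, 0.1638]
orientation: [0.005, 1.0, -0.001, -0.004]
wrist_force: [0.4, 0.5, 0.3]
opening: 0.0856
finger_force: 0.0
```

```bash
cat > st.py <<'E'
from h import *
N=np.array([.6298,.2337,-.0105])
def state():
    s=r.observe();M=Ro.from_quat(s["orientation"]).as_matrix()
    print("t",round(s["time"],2),"pos",s["eef_pos"].round(4) if hasattr(s["eef_pos"],"round") else s["eef_pos"],"nest",tonest(N,s["eef_pos"]).round(4),"tool x",M[:,0].round(3),"y",M[:,1].round(3),"F",np.round(s["wrist_force"],1),"j",np.round(s["joints"],2),"op",s["opening"])
    return s,M
def want(v,z):
    s,M=state();w=toworld(N,v);d=M.T@(np.array([*w,z])-np.array(s["eef_pos"]))
    ty=np.arctan2(M[1,1],M[0,1]);e=(N[2]+np.pi/2-ty+np.pi/2)%np.pi-np.pi/2
    print("shares",(d*10).round(3),"rz",round(-np.degrees(e)/45,3))
E
python3 -c "
from st import *
want([-.208,-.10],.035)"
```

```text
t 3.15 pos [0.4189 0.1345 0.1638] nest [-0.2098 -0.1014] tool x [-1.     0.01   0.007] y [ 0.01   1.    -0.002] F [0.4 0.5 0.3] j [-0.65  0.17  0.34  1.94 -0.07  1.05  1.28] op 0.08562997487964343
shares [-0.027  0.017  1.287] rz 0.001
```

>>> {"method": "carry_out", "body": {
  "plan": [
    [0,0,0.4,0,0,0],
    [0,0,0.8,0,0,0],
    [0,0,0.9,0,0,0],
    [0,0,0.9,0,0,0]
  ]
}}

```text
time: 3.65
eef_pos: [0.4227, 0.1344, 0.0774]
orientation: [0.006, 1.0, 0.0, 0.001]
wrist_force: [-0.2, 0.3, 0.5]
opening: 0.0857
finger_force: 0.0
```

>>> {"method": "carry_out", "body": {
  "plan": [
    [0,0,0.2,0,0,0],
    [0,0,0.38,0,0,0],
    [0,0,0.38,0,0,0]
  ]
}}

```text
time: 4.03
eef_pos: [0.4225, 0.1339, 0.0393]
orientation: [0.006, 1.0, 0.0, 0.001]
wrist_force: [-1.0, -0.6, 0.6]
opening: 0.0856
finger_force: 0.0
```

>>> {"method": "carry_out", "body": {
  "plan": [
    [-0.06,0,0,0,0,0],
    [-0.12,0,0,0,0,0],
    [-0.18,0,0,0,0,0],
    [-0.24,0,0,0,0,0],
    [-0.3,0,0,0,0,0],
    [-0.36,0,0,0,0,0],
    [-0.42,0,0,0,0,0],
    [-0.48,0,0,0,0,0],
    [-0.54,0,0,0,0,0],
    [-0.6,0,0,0,0,0],
    [-0.6,0,0,0,0,0]
  ]
}}

```text
time: 5.4
eef_pos: [0.4836, 0.1323, 0.0385]
orientation: [0.007, 1.0, -0.0, 0.002]
wrist_force: [-0.4, 0.3, -0.9]
opening: 0.0854
finger_force: 0.1
```

```bash
cat >> st.py <<'E'
def mod(p0,near_t,near_s=None):
    imaging.grab_frame("top");mk={"top":mask("top","module",near_t)}
    if near_s: imaging.grab_frame("scene");mk["scene"]=mask("scene","module",near_s)
    p,f=fit(mk,MOD,p0);print("module nest",tonest(N,p).round(4),"yaw",round(p[2]-N[2],4),"f",round(f,3));return p
E
python3 -c "
from st import *
im=imaging.grab_frame('top');cv2.imwrite('pics/t2.png',cv2.resize(im[110:240,200:420],None,fx=3.5,fy=3.5)[:,:,::-1])
want([-.111,-.10],.035)
mod([.545,.135,0.],(300,180))"
```

```text
t 5.45 pos [0.4836 0.1324 0.0387] nest [-0.1451 -0.1029] tool x [-1.     0.013 -0.004] y [0.013 1.    0.   ] F [ 0.3 -0.4  0. ] j [-0.54  0.46  0.31  1.92 -0.19  0.78  1.43] op 0.08530805213220041
shares [-0.341  0.03   0.038] rz -0.003
module nest [-0.0641 -0.1204] yaw -0.0122 f 8.306
```

View pics/t2.png

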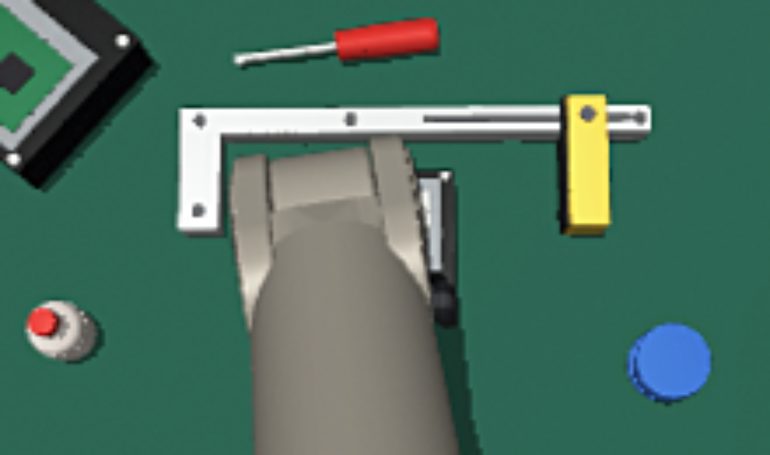

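The module moves with the arm and looks square: its right edge is vertical at crop x≈455, with its top at 172 and the rail at 137. I'll keep pushing towards the rail.

>>> {"method": "carry_out", "body": {
  "plan": [
    [-0.05,0,0,0,0,0],
    [-0.1,0,0,0,0,0],
    [-0.15,0,0,0,0,0],
    [-0.2,0,0,0,0,0],
    [-0.25,0,0,0,0,0],
    [-0.28,0,0,0,0,0],
    [-0.31,0,0,0,0,0],
    [-0.31,0,0,0,0,0]
  ]
}}

```text
time: 6.55
eef_pos: [0.5135, 0.132, 0.0383]
orientation: [0.006, 1.0, -0.0, 0.001]
wrist_force: [-1.7, -0.0, -0.8]
opening: 0.0854
finger_force: 0.7
```

>>> {"method": "carry_out", "body": {
  "plan": [
    [-0.02,0,0,0,0,0],
    [-0.04,0,0,0,0,0],
    [-0.06,0,0,0,0,0],
    [-0.06,0,0,0,0,0]
  ]
}}

```text
time: 7.05
eef_pos: [0.5165, 0.1321, 0.0382]
orientation: [0.006, 1.0, -0.0, -0.003]
wrist_force: [-8.1, -0.6, 5.7]
opening: 0.0854
finger_force: 4.0
```

```bash
python3 -c "
from st import *
state()
imaging.grab_frame('scene')
m=mask('scene','module',(335,215));p,f=fit({'scene':m},MOD,[.58,.135,-.01]);print(tonest(N,p),p[2]-N[2],f)"
```

```text
t 7.05 pos [0.5165 0.1321 0.0382] nest [-0.1122 -0.1028] tool x [-1.     0.013  0.005] y [ 0.013  1.    -0.   ] F [-8.1 -0.6  5.7] j [-0.51  0.52  0.31  1.83 -0.21  0.83  1.45] op 0.08538565036430915
[-0.0582144  -0.10160199] 0.036905706127693574 0.3069459859415464
```

>>> {"method": "carry_out", "body": {
  "plan": [
    [0.2,0,0,0,0,0],
    [0.2,0,0,0,0,0],
    [0.2,0,-0.5,0,0,0],
    [0.2,0,-0.9,0,0,0],
    [0.2,0,-0.9,0,0,0]
  ]
}}

```text
time: 7.78
eef_pos: [0.5041, 0.1329, 0.1328]
orientation: [0.006, 1.0, 0.002, 0.006]
wrist_force: [0.8, 0.2, 0.2]
opening: 0.0851
finger_force: 0.0
```

>>> {"method": "carry_out", "body": {
  "plan": [
    [-0.2,-0.4,0,0,0,0],
    [-0.45,-0.8,0,0,0,0],
    [-0.45,-0.8,0,0,0,0]
  ],
  "fingers": -1
}}

```text
time: 8.15
eef_pos: [0.5455, 0.0455, 0.1282]
orientation: [0.011, 1.0, -0.002, 0.002]
wrist_force: [-0.6, 0.2, -0.2]
opening: 0.0325
finger_force: 0.0
```

>>> {"method": "carry_out", "body": {
  "plan": [
    [-0.2,-0.4,0,0,0,0],
    [-0.45,-0.8,0,0,0,0],
    [-0.45,-0.8,0,0,0,0]
  ]
}}

```text
time: 8.52
eef_pos: [0.5884, -0.0344, 0.1279]
orientation: [0.01, 1.0, -0.002, 0.001]
wrist_force: [0.0, -0.3, 0.1]
opening: -0.0004
finger_force: 0.0
```

>>> {"method": "carry_out", "body": {
  "plan": [
    [0,-0.4,0,0,0,0],
    [0,-0.7,0,0,0,0],
    [0,-0.7,0,0,0,0]
  ]
}}

```text
time: 8.9
eef_pos: [0.5855, -0.1018, 0.1279]
orientation: [0.009, 1.0, -0.001, -0.0]
wrist_force: [0.1, -0.5, 0.2]
opening: 0.0003
finger_force: 0.0
```

```bash
python3 -c "
from st import *
want([-.037,-.335],.033)
im=imaging.grab_frame('top');cv2.imwrite('pics/t3.png',cv2.resize(im[110:240,200:420],None,fx=3.5,fy=3.5)[:,:,::-1])
mod([.58,.135,-.01],(300,175),(335,215))
imaging.grab_frame('scene')
for n in('jaw_back','jaw_pad'):
  d=imaging.landmark_of('scene',n)[0];print(n,d['confidence'],tonest(N,ray('scene',d['xy'],.022)))"
```

```text
t 8.9 pos [ 0.5855 -0.1018  0.1279] nest [-0.0408 -0.336 ] tool x [-1.     0.017  0.   ] y [ 0.017  1.    -0.002] F [ 0.1 -0.5  0.2] j [-0.14  0.52  0.4   1.58 -0.22  1.09  1.87] op 0.00034594130548402187
shares [-0.038  0.012  0.949] rz -0.008
module nest [-0.0517 -0.1034] yaw -0.0121 f 0.333
jaw_back 0.6 [-0.02502158 -0.29713256]Traceback (most recent call last):
  File "<string>", line 8, in <module>
    d=imaging.landmark_of('scene',n)[0];print(n,d['confidence'],tonest(N,ray('scene',d['xy'],.022)))
      ~~~~~~~~~~~~~~~~~~~~~~~~~~~~~~^^^
IndexError: list index out of range
```

View pics/t3.png

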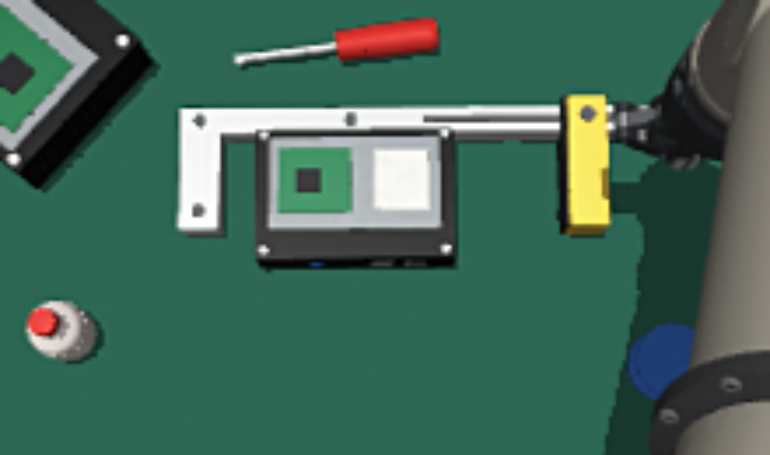

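The module sits along the rail at crop (258–455, 130–265), and the fingers are behind the jaw, whose back edge is at about x=608. I'll descend and push the jaw.

>>> {"method": "carry_out", "body": {
  "plan": [
    [0,0,0.3,0,0,0],
    [0,0,0.6,0,0,0],
    [0,0,0.8,0,0,0],
    [0,0,0.93,0,0,0],
    [0,0,0.93,0,0,0]
  ]
}}

```text
time: 9.93
eef_pos: [0.5853, -0.0984, 0.0345]
orientation: [0.006, 1.0, 0.0, -0.001]
wrist_force: [0.4, -0.1, 0.3]
opening: -0.0001
finger_force: 0.0
```

>>> {"method": "carry_out", "body": {
  "plan": [
    [0,0.05,0,0,0,0],
    [0,0.1,0,0,0,0],
    [0,0.15,0,0,0,0],
    [0,0.2,0,0,0,0],
    [0,0.25,0,0,0,0],
    [0,0.3,0,0,0,0],
    [0,0.35,0,0,0,0],
    [0,0.4,0,0,0,0],
    [0,0.45,0,0,0,0],
    [0,0.5,0,0,0,0],
    [0,0.55,0,0,0,0],
    [0,0.55,0,0,0,0]
  ]
}}

```text
time: 11.42
eef_pos: [0.5865, -0.0424, 0.0352]
orientation: [0.006, 1.0, 0.001, -0.0]
wrist_force: [1.0, 0.0, 1.1]
opening: -0.0004
finger_force: 0.0
```

```bash
python3 -c "
from st import *
want([-.04,-.2],.033)
im=imaging.grab_frame('scene');cv2.imwrite('pics/s4.png',cv2.resize(im[130:290,200:440],None,fx=3.3,fy=3.3)[:,:,::-1])"
```

```text
t 11.43 pos [ 0.5865 -0.0424  0.0352] nest [-0.0403 -0.2766] tool x [-1.     0.011  0.   ] y [0.011 1.    0.001] F [1.  0.  1.1] j [-0.21  0.62  0.36  1.68 -0.27  0.9   1.82] op -0.0004328822945237938
shares [-0.003  0.766  0.023] rz -0.001
```

View pics/s4.png

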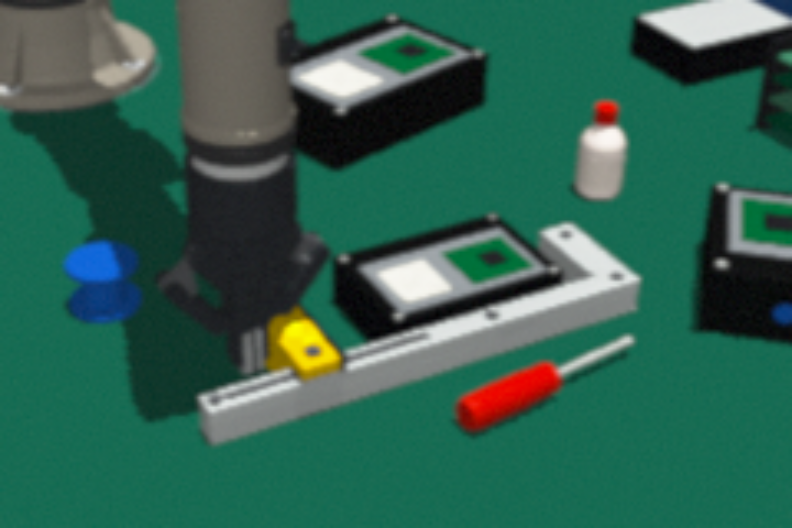

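The jaw at crop (300,345) is sliding along with the fingers behind it, and the module at (450,270) is on the rail.

>>> {"method": "carry_out", "body": {
  "plan": [
    [0,0.05,0,0,0,0],
    [0,0.1,0,0,0,0],
    [0,0.15,0,0,0,0],
    [0,0.2,0,0,0,0],
    [0,0.25,0,0,0,0],
    [0,0.3,0,0,0,0],
    [0,0.35,0,0,0,0],
    [0,0.4,0,0,0,0],
    [0,0.45,0,0,0,0],
    [0,0.5,0,0,0,0],
    [0,0.55,0,0,0,0],
    [0,0.6,0,0,0,0]
  ]
}}

```text
time: 12.98
eef_pos: [0.5872, 0.0136, 0.0353]
orientation: [0.007, 1.0, -0.002, -0.0]
wrist_force: [-1.8, -5.2, -1.5]
opening: -0.0004
finger_force: 2.8
```

>>> {"method": "carry_out", "body": {
  "plan": [
    [0,0.04,0,0,0,0],
    [0,0.08,0,0,0,0],
    [0,0.12,0,0,0,0],
    [0,0.15,0,0,0,0],
    [0,0.15,0,0,0,0]
  ]
}}

```text
time: 13.6
eef_pos: [0.5874, 0.0294, 0.0353]
orientation: [0.007, 1.0, -0.001, -0.0]
wrist_force: [-0.2, -5.6, -0.7]
opening: -0.0001
finger_force: 2.6
```

```bash
python3 -c "
from st import *
want([-.04,-.196],.033)
im=imaging.grab_frame('scene');cv2.imwrite('pics/s5.png',cv2.resize(im[130:290,200:440],None,fx=3.3,fy=3.3)[:,:,::-1])"
```

```text
t 13.6 pos [0.5874 0.0294 0.0353] nest [-0.0402 -0.2047] tool x [-1.     0.014  0.   ] y [ 0.014  1.    -0.002] F [-0.2 -5.6 -0.7] j [-0.33  0.62  0.36  1.68 -0.26  0.9   1.69] op -0.0001248892256598659
shares [-0.002  0.087  0.023] rz -0.004
```

View pics/s5.png

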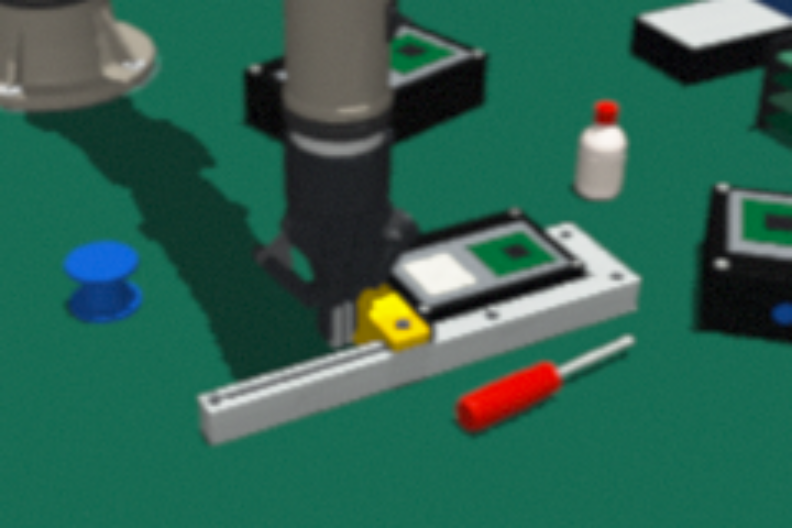

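The jaw at crop (395,320) is now pushing the module, with a small gap left at the end stop near (570,240). I'll push on until the force rises.

>>> {"method": "carry_out", "body": {
  "plan": [
    [0,0.03,0,0,0,0],
    [0,0.06,0,0,0,0],
    [0,0.09,0,0,0,0],
    [0,0.09,0,0,0,0]
  ]
}}

```text
time: 14.15
eef_pos: [0.5875, 0.0363, 0.0353]
orientation: [0.007, 1.0, -0.002, -0.0]
wrist_force: [-1.5, -7.4, -0.3]
opening: 0.0002
finger_force: 3.8
```

>>> {"method": "carry_out", "body": {
  "plan": [
    [0,0.02,0,0,0,0],
    [0,0.04,0,0,0,0],
    [0,0.06,0,0,0,0],
    [0,0.06,0,0,0,0]
  ]
}}

```text
time: 14.65
eef_pos: [0.5875, 0.0364, 0.0354]
orientation: [0.009, 1.0, -0.006, -0.0]
wrist_force: [-0.7, -14.4, -1.0]
opening: -0.0002
finger_force: 7.3
```

```bash
python3 -c "
from st import *
state()"
```

```text
t 14.65 pos [0.5875 0.0364 0.0354] nest [-0.0402 -0.1977] tool x [-1.     0.019  0.   ] y [ 0.019  1.    -0.011] F [ -0.7 -14.4  -1. ] j [-0.35  0.62  0.37  1.67 -0.25  0.9   1.66] op -0.00021998082581265517
```

>>> {"method": "carry_out", "body": {
  "plan": [
    [0,-0.15,0,0,0,0],
    [0,-0.3,0,0,0,0],
    [0,-0.3,-0.5,0,0,0],
    [0,-0.3,-0.95,0,0,0],
    [0,-0.3,-0.95,0,0,0]
  ]
}}

```text
time: 15.28
eef_pos: [0.5911, 0.0172, 0.1353]
orientation: [0.006, 1.0, 0.001, 0.005]
wrist_force: [0.3, -0.4, 0.3]
opening: -0.0
finger_force: 0.0
```

>>> {"method": "carry_out", "body": {
  "plan": [
    [0.4,0,-0.2,0,0,0],
    [0.8,0,-0.4,0,0,0],
    [0.95,-0.3,-0.4,0,0,0],
    [0.95,-0.3,-0.4,0,0,0]
  ]
}}

```text
time: 15.78
eef_pos: [0.4906, -0.0144, 0.1702]
orientation: [0.008, 1.0, 0.0, -0.0]
wrist_force: [0.2, -0.3, -0.4]
opening: -0.0002
finger_force: 0.0
```

```bash
python3 -c "
from st import *
want([-.14,-.085],.033)
im=imaging.grab_frame('top');cv2.imwrite('pics/t6.png',cv2.resize(im[110:240,200:420],None,fx=3.5,fy=3.5,interpolation=cv2.INTER_CUBIC)[:,:,::-1])
p=mod([.58,.155,-.01],(292,175),(342,210))
p=mod([.58,.155,-.01],(292,175))
for c in('top','scene'):
 for n in('jaw_back','jaw_pad'):
  for d in imaging.landmark_of(c,n)[:1]:print(c,n,d['confidence'],tonest(N,ray(c,d['xy'],.022)))"
```

```text
t 15.78 pos [ 0.4906 -0.0144  0.1702] nest [-0.1366 -0.2495] tool x [-1.     0.016  0.001] y [0.016 1.    0.   ] F [ 0.2 -0.3 -0.4] j [-0.37  0.27  0.44  1.81 -0.13  1.08  1.68] op -0.00019833296277441083
shares [0.042 1.645 1.373] rz -0.007
module nest [-0.0515 -0.0753] yaw 0.0017 f 0.583
module nest [-0.0513 -0.0752] yaw -0.0024 f 0.076
top jaw_back 0.92 [-0.03566739 -0.19374107]
top jaw_pad 0.96 [-0.04782018 -0.15566501]
scene jaw_back 0.91 [-0.03062526 -0.18317897]
scene jaw_pad 0.78 [-0.03342108 -0.15770474]
```

View pics/t6.png

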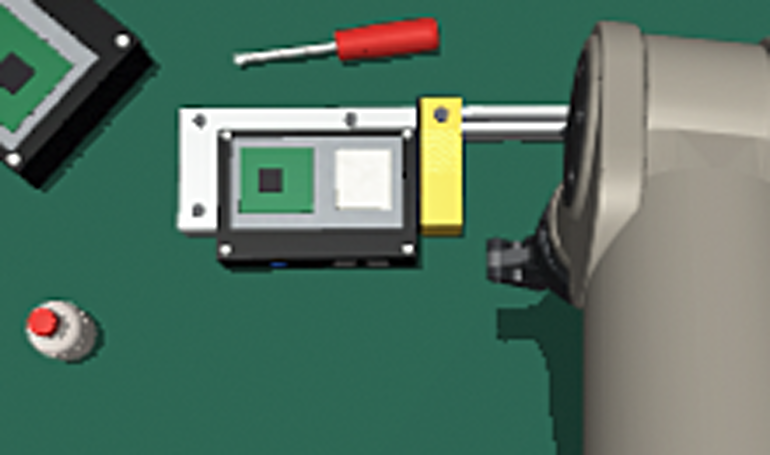

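The module is at crop (218–418, 130–265), touching the rail, the end stop and the jaw. The fit gives −51, −75 mm and about 0 rad. To be sure, I'll nudge it once more towards the rail and then nudge the jaw.

>>> {"method": "carry_out", "body": {
  "plan": [
    [0.2,0.45,0,0,0,0],
    [0.2,0.87,0,0,0,0],
    [0.2,0.87,0.3,0,0,0],
    [0.2,0.87,0.5,0,0,0],
    [0.2,0.87,0.5,0,0,0]
  ]
}}

```text
time: 16.95
eef_pos: [0.4716, 0.0745, 0.1189]
orientation: [0.006, 1.0, -0.001, -0.002]
wrist_force: [-0.7, -0.1, 0.2]
opening: -0.0002
finger_force: 0.0
```

>>> {"method": "carry_out", "body": {
  "plan": [
    [0,0.45,0,0,0,0],
    [0,0.87,0,0,0,0],
    [0,0.87,0.3,0,0,0],
    [0,0.87,0.6,0,0,0],
    [0,0.87,0.86,0,0,0],
    [0,0.87,0.86,0,0,0]
  ]
}}

```text
time: 17.7
eef_pos: [0.4732, 0.1612, 0.0336]
orientation: [0.006, 1.0, -0.001, -0.001]
wrist_force: [-0.3, -1.1, -0.1]
opening: 0.0001
finger_force: 0.0
```

```bash
python3 -c "
from st import *
want([-.111,-.075],.033)"
```

```text
t 17.7 pos [0.4732 0.1612 0.0336] nest [-0.1558 -0.0742] tool x [-1.     0.013  0.003] y [ 0.013  1.    -0.001] F [-0.3 -1.1 -0.1] j [-0.6   0.47  0.31  1.92 -0.19  0.78  1.37] op 0.00010460215550931368
shares [-0.448 -0.007  0.004] rz -0.003
```

>>> {"method": "carry_out", "body": {
  "plan": [
    [-0.1,0,0,0,0,0],
    [-0.2,0,0,0,0,0],
    [-0.3,0,0,0,0,0],
    [-0.36,0,0,0,0,0],
    [-0.4,0,0,0,0,0],
    [-0.43,0,0,0,0,0],
    [-0.45,0,0,0,0,0],
    [-0.45,0,0,0,0,0]
  ]
}}

```text
time: 18.7
eef_pos: [0.5171, 0.161, 0.0338]
orientation: [0.006, 1.0, -0.0, -0.002]
wrist_force: [-5.8, -0.3, 3.0]
opening: -0.0
finger_force: 2.6
```

>>> {"method": "carry_out", "body": {
  "plan": [
    [-0.02,0,0,0,0,0],
    [-0.04,0,0,0,0,0],
    [-0.05,0,0,0,0,0],
    [-0.05,0,0,0,0,0]
  ]
}}

```text
time: 19.2
eef_pos: [0.5171, 0.161, 0.0332]
orientation: [0.006, 1.0, -0.001, -0.007]
wrist_force: [-13.9, -0.6, 10.0]
opening: -0.0002
finger_force: 7.0
```

The module is firmly on the rail, with no movement at 14 N. I'll back off, check once and hand in.

>>> {"method": "carry_out", "body": {
  "plan": [
    [0.15,0,0,0,0,0],
    [0.4,0,0,0,0,0],
    [0.6,0,-0.4,0,0,0],
    [0.8,0,-0.9,0,0,0],
    [0.8,0,-0.9,0,0,0],
    [0.8,0,-0.9,0,0,0]
  ]
}}

```text
time: 19.95
eef_pos: [0.4448, 0.1621, 0.1244]
orientation: [0.006, 1.0, 0.0, 0.001]
wrist_force: [-0.4, -0.3, 0.2]
opening: -0.0
finger_force: 0.0
```

```bash
python3 -c "
from st import *
state()
imaging.grab_frame('scene')
m=mask('scene','module',(342,210));p,f=fit({'scene':m},MOD,[.58,.155,-.01]);print(tonest(N,p),p[2]-N[2],f)
for n in('jaw_back','jaw_pad'):
  for d in imaging.landmark_of('scene',n)[:1]:print(n,d['confidence'],tonest(N,ray('scene',d['xy'],.022)))
im=imaging.grab_frame('scene');cv2.imwrite('pics/s7.png',cv2.resize(im[150:270,240:420],None,fx=4.4,fy=4.4,interpolation=cv2.INTER_CUBIC)[:,:,::-1])"
```

```text
t 19.95 pos [0.4448 0.1621 0.1244] nest [-0.1843 -0.0736] tool x [-1.     0.012 -0.002] y [0.012 1.    0.001] F [-0.4 -0.3  0.2] j [-0.67  0.29  0.35  1.91 -0.12  0.96  1.29] op -2.3140754978123715e-05
[-0.07908453 -0.04983843] -0.03877383446838931 0.3850774964115935
jaw_back 0.85 [-0.0386657  -0.18394353]
jaw_pad 0.84 [-0.02998069 -0.15762341]
```

View pics/s7.png

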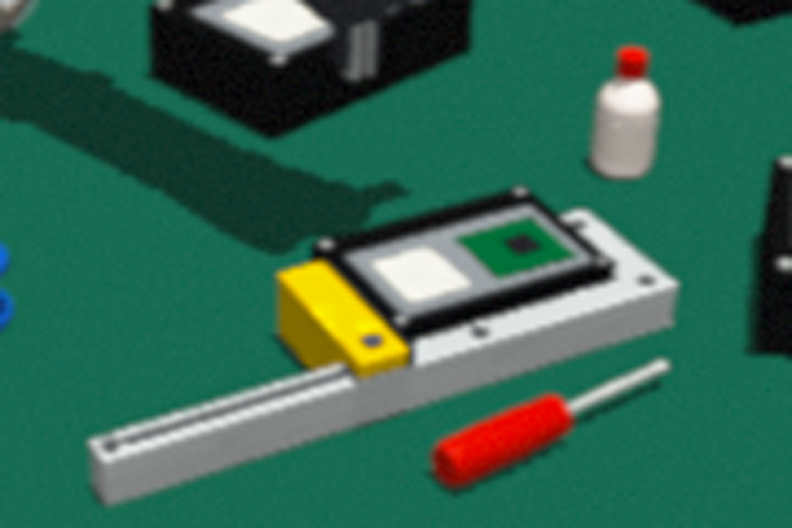

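The module at crop (460,260) is flush against the rail, the end stop and the jaw, and the bystanders haven't moved. The scene-camera fit is off because the rail and jaw hide part of the module.

```bash
python3 -c "
from st import *
print(workorder.job_done())"
```

```text
the job is handed in; nothing more can be done
None
```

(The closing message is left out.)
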